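Close the bearing tin, then lift off its outer lid alone

ROBOT

A 7-joint arm with a two-finger parallel gripper is mounted at the origin on the work surface. World frame = base frame: x ahead of the robot, y to its left, z up, the work surface at z = 0. Lengths are in m, angles in rad, forces in N, time in s.
With the tool pointing down it reaches from about 0.425 to 0.975 m from the base axis. Payload 16.7 kg.
Tool frame: the origin (TCP) lies at the very end of the fingers, on their centre line; the grasp point (between the pads) lies 19 mm behind it; z points along the fingers, y is the direction in which the jaws open and shut (so a half turn about z gives the same grasp; the last joint's range is limited). The gripper opens to 85 mm and grips with 20 to 120 N. Pads are 22 mm wide; open, the fingers measure 114 mm over their backs; the gripper's body (76 mm by 85 mm) begins 54 mm behind the grasp point. The pads swing forward as they close: fully open they stand 13 mm farther back than shut.
Start: joints at [1.012, 0.426, 0.074, 1.606, -0.034, 1.111, -0.067], TCP at [0.268, -0.619, 0.231] pointing down, gripper open.
Joint ranges: [-2.85, 2.85], [-0.5, 2.14], [-1.23, 1.37], [0.21, 2.46], [-1.02, 4.16], [0.16, 2.05], [-2.73, 2.73]. Speed limits (rad/s): [1.89, 1.89, 2.39, 2.39, 3.01, 3.01, 3.01].

INTERFACE

Orientations are given as a unit quaternion [w, x, y, z].
In Python, from rig import get_obs, read_camera, get_calibration, hand_in gives the robot as it stands.
- The arm moves only by the shell command python3 -m inch 'ROWS' [FORCE]. ROWS is JSON, a list of rows, each a list of 3 entries, a list of its own where there are three numbers: the shift along the tool's x, y, z in cm, then the turn about the tool's z in degrees, then the gripper's target within -1 to 1 (shut at 1, half-way at 0, fully open at -1). In form: [[[x, y, z], spin, jaw], ...]. A call has exactly 5 rows; each row shifts and turns the commanded pose from where the row before left it, along the tool's axes as they then stand; what a row does not reach is not made up. A row lasts 1/8 s, in which the tool goes at most 62.5 mm and 10.7 degrees, less where a joint would pass 70% of its speed; a pose out of reach is approached as far as the arm can. A call with a gripper value outside its range is refused whole. The fingers move at their own pace and stop on an object; FORCE is the grip in N (left out, the last holds). Time passes only in rows, so rows that do not move let the fingers close, or fill a call up. It gives the time, the measured TCP pose, the force and the opening at its end, in the units of the state.
- get_obs(): the state, without advancing time (a new reading comes with each control period).
- read_camera(name): name is "scene" or "top"; returns the picture (400x640x3 uint8, red, green, blue); there is no depth.
- get_calibration(name): a dict with "vertical_fov" (degrees; the focal length in pixels is half the picture's height over the tangent of half this angle, whatever the lens; pixels are square), "cx", "cy" (the principal point, pixels), "view" (4x4, takes a point from world to camera coordinates). Camera axes: x right, y down, z forward; pixel columns grow to the right and rows downward; lengths in m; the calibration is good to about 2 mm. A picture is of the moment at which its call begins. get_calibration takes no time and is no camera call.
- hand_in(): hands the job in, once; it reports no verdict.
The state is a dict: "time_s": time; "q": joint angles; "dq": joint speeds; "effort": joint torques, N m; "eef_pos": TCP position; "ee_rot": TCP orientation; "ft_force": force on the tool from outside, world axes, zero at the start; "torque": the same for the moment, N m; "gripper_width": finger opening in m.
Only numpy, scipy, OpenCV 4.12 (cv2) and the standard library are available. Lean on these libraries where they do the work, as an engineer would, in place of code of your own. Each camera call takes 0.05 s, during which the arm holds its last target. There are 200 camera calls.

TASK

Slide the tall spacer ring down over the spindle inside the bearing tin until it is fully home, then carry the nested pair of lids together by the stem and lower them gently onto the tin until the inner lid is seated on the rim. Then take the outer lid by its two ribs and lift it straight up alone, without disturbing the inner lid, until it is completely clear of the stem, and finish while still holding it up there, level and still. Leave the flat bearing race, the wrench and the can where they are.

Things in the scene. Friction and masses are not known exactly. Their poses are not given: they have to be found in the camera images.
- tin: Low open round steel tin fixed to the bench: outside diameter 136, inside 130, rim 54 and inner floor 5 above the bench. In its centre a fixed upright spindle, diameter 20, chamfered, its top 40 above the bench. Origin: centre of the tin's underside, on the bench; z up along the spindle. The tin stands left or right, the lids on the other side.
- spacer_center (a point): Loose steel spacer ring (sleeve): outside diameter 44, bore 24, 34 tall, 0.15 to 0.3 kg, standing on the bench with its bore vertical. This point: centre of the bore, half-way up. On the spindle fully home it is 22 above the bench.
- inner_lid: Inner lid, loose, steel, 0.2 to 0.33 kg: a plug, diameter 124, 10 deep, chamfered below, which enters the tin; above it a flange, diameter 136, 4 thick, which sits on the tin's rim; a plain upright centre stem. Gripping the stem lifts both lids, as the outer lid rests on the flange. Origin: centre of the plug's underside, on the bench at the start, 44 above the bench when seated.
- stem_top (a point): Top centre of the inner lid's round stem, diameter 22; z along it, upward. 65 above the flange's top, 79 above the plug's underside. The stem passes loosely through the outer lid and stands 34 above the tops of its ribs. With the lid seated on the tin this point is 123 above the bench.
- outer_lid: Outer lid, loose, aluminium, 0.16 to 0.26 kg, lying on the inner lid's flange: plate diameter 154, 3 thick, centre hole of diameter 28 round the stem, edge skirt (inside diameter 148) reaching 8 below the plate, two ribs on top. Origin: centre of the plate's underside. Gripping the two ribs lifts it alone; it is off the stem once it has risen 65.
- rib_grip (a point): Mid-point between the outer lid's two upright ribs, half-way up, on its axis. The ribs are parallel, 28 high, 50 long along this point's x, 8 thick, one either side of the stem, 44 over their outer faces (to be gripped across this point's y). 17 above the plate's underside, 14 below the rib tops, 14 above the plate's top; 48 below the stem's top when nested.
- race: Bystander: loose flat bearing race, a low ring of outside diameter 62, bore 46, 13 tall. Origin: centre of its underside. It and the spacer may have swapped places.
- wrench: Bystander: steel wrench, 190 long, lying on the bench along its x, near the right side.
- can: Bystander: closed grey can, diameter 66, 120 tall, standing near the left side. Origin: centre of its underside.
Not all that is in view belongs to the job. What is shaped like the tin but blue is not meant. Leave any blue or green look-alike of the outer_lid alone.

How it is judged:
On the way, in this order (a step that is already met when the one before it is completed fails the run):
1. the spacer ring is fully home on the tin's spindle (horizontal distance between spacer_center and tin below 0.005 m and z of spacer_center in the frame of tin below 0.025 m and angle between the z axis of spacer_center and the z axis of tin, either way round below 0.1 rad), for 0.2 s.
2. both lids, still nested, are on the tin, the inner lid seated on the rim (all of step 1 and z of stem_top in the frame of tin between 0.12 and 0.1255 m and horizontal distance between stem_top and tin below 0.007 m and angle between stem_top's own z axis and vertical below 0.03 rad and z of rib_grip in the frame of stem_top below -0.0455 m and horizontal distance between rib_grip and stem_top below 0.008 m and angle between rib_grip's own z axis and vertical below 0.04 rad), for 0.3 s.
At the end, for the whole second after the job is handed in: Spacer home on the spindle (5 mm of axis, 3 mm of floor); inner lid seated on the rim (3 mm in height, 7 mm of centre, 0.03 rad) and untouched; outer lid held by the fingers, its plate above the stem top, within 0.2 rad of level, still, touching neither inner lid nor tin (all of step 1 and z of stem_top in the frame of tin between 0.12 and 0.1255 m and horizontal distance between stem_top and tin below 0.007 m and angle between stem_top's own z axis and vertical below 0.03 rad and z of rib_grip in the frame of stem_top above 0.017 m and angle between rib_grip's own z axis and vertical below 0.2 rad and contact force between the fingers and outer_lid above 1 N and contact force between each of outer_lid, the fingers and inner_lid below 0.1 N and contact force between outer_lid and tin below 0.1 N and linear speed of outer_lid below 0.03 m/s and linear speed of inner_lid below 0.02 m/s); the arm keeps its last pose, push and grip.
It fails at once if the outer lid is parted from the inner lid (by over 15 mm) while the inner lid is not seated on the tin, or the inner lid comes up or shifts with it (z of rib_grip in the frame of stem_top above -0.033 m and (z of stem_top in the frame of tin above 0.1275 m or z of stem_top in the frame of tin below 0.119 m or horizontal distance between stem_top and tin above 0.008 m or angle between stem_top's own z axis and vertical above 0.05 rad)).
It fails at once if the lids are dropped: falling with no finger on them, off the bench and more than 5 mm above their seat (linear speed of inner_lid above 0.2 m/s and contact force between the fingers and inner_lid below 0.05 N and contact force between the fingers and outer_lid below 0.05 N and height (world z) of stem_top above 0.128 m).
It fails at once if the race, the wrench or the can is moved by more than 25 mm (distance of any of race, wrench, can from where it was at the start of the episode above 0.025 m).
It also fails if it takes over 72 s, if anything falls off the work surface, if the arm or the gripper's body presses on something with over 40 N, if the wrist force passes 120 N, or if a joint passes its speed limit or range.

## Working session

There is one attempt and no reset: what is moved stays moved. The work goes in short steps, Python scripts to look and compute and a shell command to move; the robot and the scene stay as the last step left them, time stands still between calls to the robot, and variables do not carry over. Pictures are saved under pics/ and viewed, about 8 in all and at most 12, crops included, and the job is handed in when it is done.

```bash
mkdir -p pics; ls; cat > h.py <<'E'
import numpy as np, cv2
from rig import *
def cam(n):
    c=get_calibration(n); f=200/np.tan(np.radians(c['vertical_fov'])/2)
    return f,c['cx'],c['cy'],np.array(c['view'])
def ray(n,u,v,z):
    f,cx,cy,V=cam(n); R=V[:3,:3]; o=-R.T@V[:3,3]; d=R.T@np.array([(u-cx)/f,(v-cy)/f,1])
    return o+d*(z-o[2])/d[2]
def proj(n,p):
    f,cx,cy,V=cam(n); q=V[:3,:3]@np.array(p)+V[:3,3]; return f*q[0]/q[2]+cx,f*q[1]/q[2]+cy
def shot(n,fn):
    im=read_camera(n); cv2.imwrite('pics/'+fn,im[:,:,::-1]); return im
E
python3 - <<'E'
from h import *
shot('top','top0.png'); shot('scene','scene0.png')
for n in('top','scene'): print(get_calibration(n))
o=get_obs(); print(o)
E
```

```text
pics
{'vertical_fov': 45.80886813990831, 'cx': 315.3636669508886, 'cy': 208.4397949116075, 'view': array([[-0.01888999, -0.9997641 , -0.01071937,  0.01730088],
       [-0.99593097,  0.0197603 , -0.08792628,  0.54963276],
       [ 0.08811736,  0.00901482, -0.99606931,  1.23460589],
       [ 0.        ,  0.        ,  0.        ,  1.        ]])}
{'vertical_fov': 51.269484528819575, 'cx': 320.33783541872015, 'cy': 196.5249936383719, 'view': array([[ 0.85886657,  0.51218383,  0.00399227, -0.45225255],
       [ 0.27658413, -0.45720764, -0.84525877, -0.07591278],
       [-0.43110258,  0.7270687 , -0.53434228,  1.33056911],
       [ 0.        ,  0.        ,  0.        ,  1.        ]])}
{'time_s': 0.1, 'q': array([ 1.01249515,  0.42664818,  0.07387129,  1.60656519, -0.03413933,
        1.11078701, -0.06708938]), 'dq': array([-0.00169181, -0.00218005,  0.00157607, -0.00200953, -0.0003654 ,
       -0.00046845, -0.00018665]), 'effort': array([ 5.20514048e-03, -9.51540899e+01,  3.76983136e+00, -4.64411759e+01,
        1.96011941e-02,  6.44883810e-03,  1.46532574e-05]), 'eef_pos': array([ 0.26814505, -0.61904416,  0.23068556]), 'ee_rot': array([-5.56336485e-04,  9.79188333e-01,  2.02952896e-01, -1.41666923e-04]), 'ft_force': array([-0.92553807,  0.4578648 ,  0.40886363]), 'torque': array([-0.00455435,  0.07830388, -0.04142379]), 'gripper_width': 0.08510912864845348}
```

View pics/top0.png

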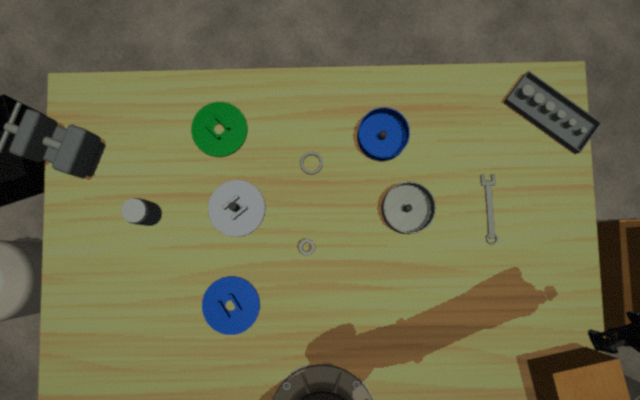

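View pics/scene0.png

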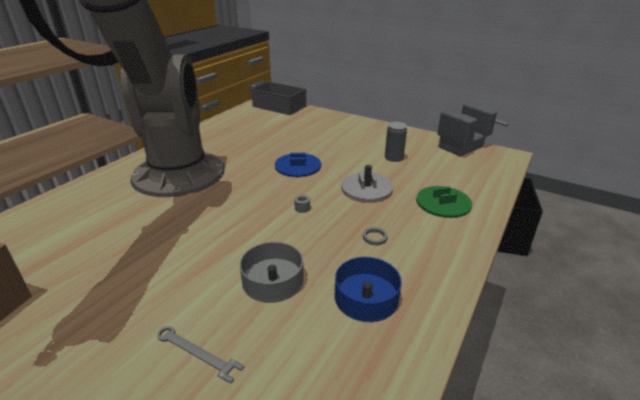

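The top picture shows these candidates:
- **Tin:** grey at (407,208). The blue one at (383,134) is a look-alike.
- **Lids:** white with a stem at (237,208). The green one at (219,129) and the blue one at (231,305) have no stem.
- **Rings:** the small thick one at (306,247) fits the spacer. The wide thin one at (311,163) fits the race.

I'll confirm these in one enlarged crop.

```bash
python3 - <<'E'
from h import *
im=cv2.imread('pics/top0.png')
c=cv2.resize(im[140:270,200:440],None,fx=3.3,fy=3.3,interpolation=cv2.INTER_CUBIC); cv2.imwrite('pics/crop0.png',c)
for nm,u,v,z in(('tin',407,208,.054),('lid',237,208,.017),('spacer',306,247,.034),('race',311,163,.013),('can',135,211,.12)):
    print(nm,ray('top',u,v,z).round(4))
E
```

```text
tin [ 0.5437 -0.2311  0.054 ]
lid [0.5559 0.2167 0.017 ]
spacer [0.4481 0.033  0.034 ]
race [0.6745 0.0162 0.013 ]
can [0.5439 0.4505 0.12  ]
```

View pics/crop0.png

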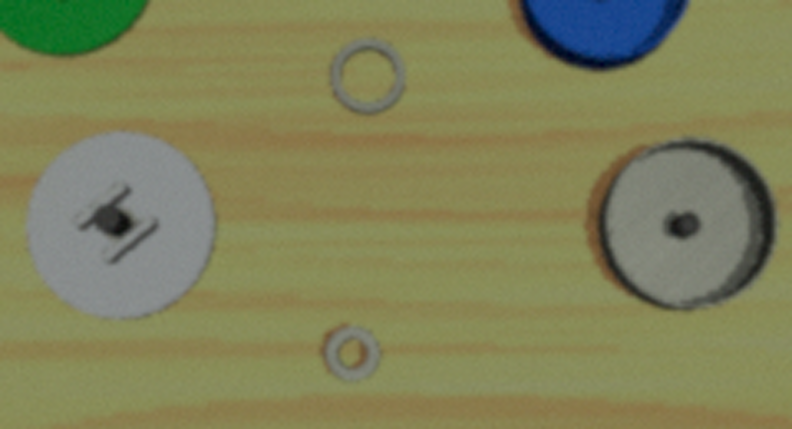

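Confirmed: the lids at (237,208) have the dark stem through two ribs, the thick ring at (306,247) is the spacer and the grey tin is at (407,208). Next I'll fit the outlines.

```bash
cat > fit.py <<'E'
from h import *
def blob(im,u,v,r,satmax=40,vmin=0,close=0):
    k=4; x0,y0=int(u-r),int(v-r); c=cv2.resize(im[y0:y0+2*r,x0:x0+2*r],None,fx=k,fy=k,interpolation=cv2.INTER_CUBIC)
    h=cv2.cvtColor(c,cv2.COLOR_RGB2HSV); m=((h[...,1]<satmax)&(h[...,2]>vmin)).astype(np.uint8)
    m=cv2.morphologyEx(m,cv2.MORPH_OPEN,np.ones((5,5),np.uint8))
    cs,_=cv2.findContours(m,cv2.RETR_EXTERNAL,cv2.CHAIN_APPROX_NONE); cc=max(cs,key=cv2.contourArea)
    (a,b),s,an=cv2.fitEllipse(cc); f=lambda t:(t+.5)/k-.5
    return x0+f(a),y0+f(b),s[0]/k,s[1]/k
E
python3 - <<'E'
from fit import *
im=cv2.imread('pics/top0.png')[:,:,::-1].copy()
f,cx,cy,V=cam('top'); print('cam',-V[:3,:3].T@V[:3,3],'f',f)
for p in((407,190),(306,240),(250,190),(300,225),(420,208)): print(p,cv2.cvtColor(im[p[1]:p[1]+1,p[0]:p[0]+1],cv2.COLOR_RGB2HSV)[0,0])
for nm,u,v,z,r in(('tin',407,208,.054,40),('lid',237,208,.017,40),('spacer',306,247,.034,18),('race',311,163,.013,20)):
  for s in (45,65,80):
    e=blob(im,u,v,r,s); p=ray('top',*e[:2],z); d=(f/(1.24-z)); print(nm,s,np.round(e,2),p.round(4),'diam mm',np.round(np.array(e[2:])*(1.2395-z)/f*1000,1))
E
```

```text
cam [ 0.4389329  -0.00469386  1.27826566] f 473.3641099606095
(407, 190) [ 37  26 128]
(306, 240) [ 37  25 132]
(250, 190) [ 95  11 143]
(300, 225) [ 32  95 142]
(420, 208) [ 36  20 129]
tin 45 [408.18 207.34  50.78  52.03] [ 0.5453 -0.2342  0.054 ] diam mm [127.2 130.3]
tin 65 [408.67 207.36  51.94  53.57] [ 0.5452 -0.2354  0.054 ] diam mm [130.1 134.2]
tin 80 [408.93 207.44  52.96  54.31] [ 0.545  -0.2361  0.054 ] diam mm [132.6 136. ]
lid 45 [236.09 207.85  56.35  57.16] [0.5563 0.2191 0.017 ] diam mm [145.5 147.6]
lid 65 [236.03 207.89  57.05  57.95] [0.5562 0.2193 0.017 ] diam mm [147.3 149.7]
lid 80 [235.98 207.97  57.68  58.69] [0.556  0.2194 0.017 ] diam mm [149.  151.6]
spacer 45 [306.38 246.68  15.34  15.46] [0.4489 0.032  0.034 ] diam mm [39.1 39.4]
spacer 65 [306.49 246.7   16.23  16.45] [0.4488 0.0317 0.034 ] diam mm [41.3 41.9]
spacer 80 [306.56 246.82  16.82  17.43] [0.4485 0.0315 0.034 ] diam mm [42.8 44.4]
race 45 [311.04 162.5   21.37  21.58] [0.6759 0.0161 0.013 ] diam mm [55.4 55.9]
race 65 [311.11 162.43  22.3   22.44] [0.6761 0.0159 0.013 ] diam mm [57.8 58.1]
race 80 [311.15 162.36  23.09  23.14] [0.6763 0.0158 0.013 ] diam mm [59.8 60. ]
```

```bash
cat > go.py <<'E'
import sys
from h import *
from scipy.spatial.transform import Rotation as R
def go(x,y,z,ty=35.):
    o=get_obs(); w=o['ee_rot']; r=R.from_quat([w[1],w[2],w[3],w[0]]).as_matrix()
    a=np.degrees(np.arctan2(r[1,1],r[0,1])); d=np.array([x,y,z])-o['eef_pos']
    print('t',round(o['time_s'],2),'tcp',o['eef_pos'].round(4),'tilt',round(np.degrees(np.arccos(-r[2,2])),2),'yhead',round(a,2),'spin',round((a-ty+180)%360-180,2),
     'shift cm',(r.T@d*100).round(2),'F',o['ft_force'].round(1),'w',round(o['gripper_width'],4),'q',o['q'].round(2))
if __name__=='__main__': go(*map(float,sys.argv[1:]))
E
R='[[2.83,-3.5,0],0,-1]'
python3 -m inch '[[[2.83,-3.5,0],0,-1],[[2.83,-3.5,0],0,-1],[[2.83,-3.5,0],0,-1],[[2.83,-3.5,0],0,-1],[[2.83,-3.5,0],0,-1]]'
python3 go.py .4487 .0317 .10
```

```text
time_s: 0.72
eef_pos: [0.3287, -0.401, 0.2311]
ee_rot: [-0.0, 0.979, 0.203, -0.0]
ft_force: [0.8, -0.1, -0.3]
gripper_width: 0.0849
t 0.72 tcp [ 0.3287 -0.401   0.2311] tilt 0.02 yhead -66.58 spin -101.58 shift cm [ 28.21 -34.93  13.12] F [ 0.8 -0.1 -0.3] w 0.0849 q [ 0.78  0.17 -0.02  1.95  0.    1.02 -0.41]
```

```bash

python3 -m inch '[[[2.83,-3.5,0],0,-1],[[2.83,-3.5,0],0,-1],[[2.83,-3.5,0],0,-1],[[2.83,-3.5,0],0,-1],[[2.83,-3.5,0],0,-1]]' >/dev/null
python3 -m inch '[[[2.83,-3.5,0],0,-1],[[2.83,-3.5,0],0,-1],[[2.83,-3.5,0],0,-1],[[2.83,-3.5,0],0,-1],[[2.83,-3.5,0],0,-1]]' >/dev/null
python3 -m inch '[[[0,0,1],-10,-1],[[0,0,1],-10,-1],[[0,0,1],-10,-1],[[0,0,1],-10,-1],[[0,0,1],-10,-1]]' >/dev/null
python3 -m inch '[[[0,0,1],-10,-1],[[0,0,1],-10,-1],[[0,0,1],-10,-1],[[0,0,1],-10,-1],[[0,0,1],-10,-1]]' 
python3 go.py .4487 .0317 .06
python3 - <<'E'
from h import *
a=shot('scene','s1.png'); b=shot('top','t1.png')
p=proj('scene',[.4487,.0317,.034]); print(p, proj('top',[.4487,.0317,.034]))
u,v=map(int,p); c=cv2.resize(a[v-70:v+50,u-80:u+80,::-1],None,fx=4,fy=4,interpolation=cv2.INTER_CUBIC)
cv2.imwrite('pics/s1c.png',c)
E
```

```text
time_s: 3.22
eef_pos: [0.449, 0.0311, 0.1309]
ee_rot: [-0.0, 0.471, 0.882, -0.0]
ft_force: [0.6, 0.4, -0.1]
gripper_width: 0.085
t 3.23 tcp [0.449  0.0311 0.1309] tilt 0.02 yhead 33.75 spin -1.25 shift cm [0.07 0.01 7.09] F [ 0.6  0.4 -0.1] w 0.085 q [ 0.36  0.25 -0.63  2.16  0.2   0.79  0.18]
(np.float64(301.90500447373137), np.float64(198.33452578374676)) (np.float64(306.49897615552675), np.float64(246.7478688965022))
```

View pics/s1c.png

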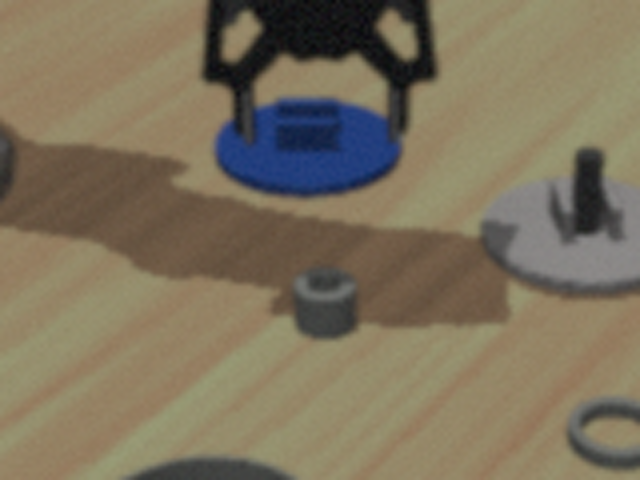

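The crop shows the spacer's top at about (302,199), against (301.9,198.3) predicted, and the open fingers centred above it. Descending.

```bash

python3 -m inch '[[[0.07,0,2],-1.25,-1],[[0,0,2],0,-1],[[0,0,2],0,-1],[[0,0,2],0,-1],[[0,0,2],0,-1]]' >/dev/null
python3 -m inch '[[[0,0,1],0,-1],[[0,0,1],0,-1],[[0,0,0.7],0,-1],[[0,0,0],0,-1],[[0,0,0],0,-0.2]]' 40
python3 -m inch '[[[0,0,0],0,0.3],[[0,0,0],0,0.6],[[0,0,0],0,1],[[0,0,0],0,1],[[0,0,0],0,1]]' 40
python3 go.py .4487 .0317 .16
```

```text
time_s: 4.58
eef_pos: [0.449, 0.0317, 0.0047]
ee_rot: [0.0, 0.464, 0.886, 0.0]
ft_force: [-0.3, 0.7, 0.3]
gripper_width: 0.0698
time_s: 5.2
eef_pos: [0.449, 0.0317, 0.0048]
ee_rot: [0.0, 0.464, 0.886, 0.0]
ft_force: [-2.1, -0.2, 10.7]
gripper_width: 0.0437
t 5.2 tcp [0.449  0.0317 0.0048] tilt 0.04 yhead 34.65 spin -0.35 shift cm [ 1.000e-02 -2.000e-02 -1.552e+01] F [-2.1 -0.2 10.7] w 0.0437 q [ 0.22  0.47 -0.5   2.24  0.45  0.53 -0.03]
```

```bash

python3 -m inch '[[[0,0,-1],0,1],[[0,0,-2],0,1],[[0,0,-3],0,1],[[0,0,-3],0,1],[[0,0,-2],0,1]]' 40
python3 go.py .545 -.2347 .115
```

```text
time_s: 5.82
eef_pos: [0.449, 0.0317, 0.1161]
ee_rot: [0.001, 0.464, 0.886, 0.0]
ft_force: [0.2, 0.2, -2.5]
gripper_width: 0.0431
t 5.83 tcp [0.449  0.0317 0.1161] tilt 0.07 yhead 34.67 spin -0.33 shift cm [-27.37  -7.26   0.13] F [ 0.2  0.2 -2.5] w 0.0431 q [ 0.36  0.27 -0.64  2.17  0.23  0.76  0.17]
```

```bash

python3 -m inch '[[[-2.7,-0.7,0],0,1],[[-2.7,-0.7,0],0,1],[[-2.7,-0.7,0],0,1],[[-2.7,-0.7,0],0,1],[[-2.7,-0.7,0],0,1]]' >/dev/null
python3 -m inch '[[[-2.7,-0.7,0],0,1],[[-2.7,-0.7,0],0,1],[[-2.7,-0.7,0],0,1],[[-2.7,-0.7,0],0,1],[[-2.7,-0.7,0],0,1]]' >/dev/null
python3 -m inch '[[[-0.37,-0.26,0],0,1],[[0,0,1],0,1],[[0,0,1],0,1],[[0,0,1],0,1],[[0,0,0],0,1]]'
python3 go.py .545 -.2347 .06
python3 - <<'E'
from h import *
a=shot('scene','s2.png'); b=shot('top','t2.png')
for z in (.04,.054): print(z,proj('scene',[.545,-.2347,z]),proj('top',[.545,-.2347,z]))
u,v=map(int,proj('scene',[.545,-.2347,.06])); c=cv2.resize(a[v-60:v+50,u-60:u+60,::-1],None,fx=5,fy=5,interpolation=cv2.INTER_CUBIC)
cv2.imwrite('pics/s2c.png',c); print(u-60,v-60)
E
```

```text
time_s: 7.7
eef_pos: [0.5442, -0.234, 0.0833]
ee_rot: [-0.001, 0.464, 0.886, 0.0]
ft_force: [-0.5, -0.5, -1.6]
gripper_width: 0.0435
t 7.7 tcp [ 0.5442 -0.234   0.0833] tilt 0.1 yhead 34.71 spin -0.29 shift cm [-0.11  0.03  2.33] F [-0.5 -0.5 -1.6] w 0.0435 q [ 0.67  0.51 -0.48  1.89  0.31  0.82  0.64]
0.04 (np.float64(272.26661713476125), np.float64(264.9379990082249)) (np.float64(407.3990789761375), np.float64(207.94211278391435))
0.054 (np.float64(271.8913149885379), np.float64(260.00532116388916)) (np.float64(408.38739459797034), np.float64(207.4614544766105))
211 197
```

View pics/s2c.png

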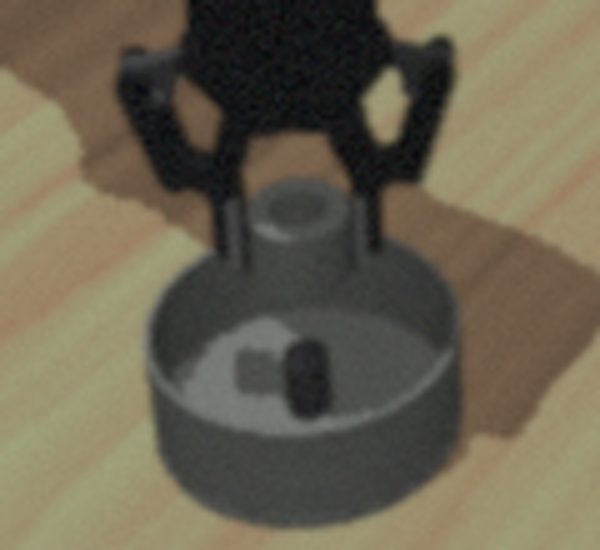

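```bash
cat > cf.py <<'E'
from h import *
from scipy.ndimage import map_coordinates, gaussian_filter
from scipy.optimize import minimize
T=np.linspace(0,2*np.pi,180,endpoint=False)
def P(n,pts):
    f,cx,cy,V=cam(n); q=pts@V[:3,:3].T+V[:3,3]; return f*q[:,0]/q[:,2]+cx,f*q[:,1]/q[:,2]+cy
def score(p,n,G,circ):
    s=0
    for r,z in circ:
        u,v=P(n,np.c_[p[0]+r*np.cos(T),p[1]+r*np.sin(T),0*T+z]); s+=map_coordinates(G,[v,u],order=1).mean()
    return -s
def fit(n,fn,p0,circ,sg=1.0):
    im=cv2.imread('pics/'+fn).astype(float); G=0
    for c in range(3):
        g=gaussian_filter(im[...,c],sg); gy,gx=np.gradient(g); G=G+np.hypot(gx,gy)
    R=[(score((p0[0]+a,p0[1]+b),n,G,circ),a,b) for a in np.arange(-.012,.0121,.002) for b in np.arange(-.012,.0121,.002)]
    s,a,b=min(R); m=minimize(score,(p0[0]+a,p0[1]+b),(n,G,circ),method='Nelder-Mead',options=dict(xatol=1e-4,initial_simplex=[[p0[0]+a,p0[1]+b],[p0[0]+a+.002,p0[1]+b],[p0[0]+a,p0[1]+b+.002]]))
    return m.x.round(4),round(m.fun,1)
E
python3 - <<'E'
from cf import *
for n in('top','scene'):
    print(n,'tin rim',fit(n,n+'0.png',(.545,-.2347),[(.068,.054),(.065,.054)]),'outer only',fit(n,n+'0.png',(.545,-.2347),[(.068,.054)]),'spindle',fit(n,n+'0.png',(.545,-.2347),[(.009,.04)]),
     '\nlid',fit(n,n+'0.png',(.556,.219),[(.077,.017)]),'spacer',fit(n,n+'0.png',(.4488,.0317),[(.022,.034)]),'bore',fit(n,n+'0.png',(.4488,.0317),[(.022,.034),(.012,.034)],.7))
t={'top':'t2.png','scene':'s2.png'}
print('held spacer', [fit('scene','s2.png',(.544,-.234),[(.022,z),(.012,z)],.7) for z in (.112,)])
E
```

```text
top tin rim (array([ 0.5462, -0.2363]), np.float64(-98.3)) outer only (array([ 0.5464, -0.2364]), np.float64(-43.6)) spindle (array([ 0.544 , -0.2293]), np.float64(-55.3)) 
lid (array([0.5574, 0.2207]), np.float64(-19.7)) spacer (array([0.4483, 0.0309]), np.float64(-16.0)) bore (array([0.4484, 0.031 ]), np.float64(-46.2))Traceback (most recent call last):
  File "<stdin>", line 4, in <module>
  File "cf.py", line 16, in fit
    R=[(score((p0[0]+a,p0[1]+b),n,G,circ),a,b) for a in np.arange(-.012,.0121,.002) for b in np.arange(-.012,.0121,.002)]
        ~~~~~^^^^^^^^^^^^^^^^^^^^^^^^^^^^
  File "cf.py", line 10, in score
    u,v=P(n,np.c_[p[0]+r*np.cos(T),p[1]+r*np.sin(T),0*T+z]); s+=map_coordinates(G,[v,u],order=1).mean()
        ~^^^^^^^^^^^^^^^^^^^^^^^^^^^^^^^^^^^^^^^^^^^^^^^^^^
  File "cf.py", line 6, in P
    f,cx,cy,V=cam(n); q=pts@V[:3,:3].T+V[:3,3]; return f*q[:,0]/q[:,2]+cx,f*q[:,1]/q[:,2]+cy
              ~~~^^^
  File "h.py", line 4, in cam
    c=get_calibration(n); f=200/np.tan(np.radians(c['vertical_fov'])/2)
ValueError: time passes only in moves, steps and waits
```

```bash
sed -i 's/^def cam/import functools\n@functools.lru_cache\ndef cam/' h.py
python3 - <<'E'
from cf import *
for n in('top','scene'):
    print(n,'tin rim',fit(n,n+'0.png',(.545,-.2347),[(.068,.054),(.065,.054)]),'base',fit(n,n+'0.png',(.545,-.2347),[(.068,.054),(.065,.054),(.068,0)]),'spindle',fit(n,n+'0.png',(.545,-.2347),[(.009,.04)]),
     '\nlid',fit(n,n+'0.png',(.556,.219),[(.077,.017)]),'spacer',fit(n,n+'0.png',(.4488,.0317),[(.022,.034)]),'bore',fit(n,n+'0.png',(.4488,.0317),[(.022,.034),(.012,.034)],.7))
print('held spacer', [fit('scene','s2.png',(.544,-.234),[(.022,z),(.012,z)],.7) for z in (.112,)])
E
```

```text
top tin rim (array([ 0.5462, -0.2363]), np.float64(-98.3)) base (array([ 0.5454, -0.2363]), np.float64(-134.6)) spindle (array([ 0.544 , -0.2293]), np.float64(-55.3)) 
lid (array([0.5574, 0.2207]), np.float64(-19.7)) spacer (array([0.4483, 0.0309]), np.float64(-16.0)) bore (array([0.4484, 0.031 ]), np.float64(-46.2))
scene tin rim (array([ 0.5466, -0.2395]), np.float64(-91.9)) base (array([ 0.5462, -0.2385]), np.float64(-131.8)) spindle (array([ 0.5489, -0.2416]), np.float64(-41.6)) 
lid (array([0.5565, 0.2194]), np.float64(-28.5)) spacer (array([0.4529, 0.0257]), np.float64(-30.2)) bore (array([0.4482, 0.0314]), np.float64(-75.2))
held spacer [(array([ 0.5279, -0.2426]), np.float64(-51.1))]
```

```bash
python3 - <<'E'
from h import *
print(proj('scene',[.5442,-.234,.1125]), ray('scene',270.8,238,.1125))
from cf import *
import cf
for z in(.110,.1125): 
  for c in ([(.022,z)],[(.012,z)],[(.022,z),(.012,z)]):
    print(z,len(c),c[0][0],fit('scene','s2.png',(.5442,-.234),c,.6))
im=cv2.imread('pics/s2.png')
for (x,y,z,rs) in((.5442,-.234,.1125,(.022,.012)),(.5463,-.2375,.054,(.068,.065)),(.5463,-.2375,.04,(.008,))):
  pass
k=8; x0,y0,w,h=236,225,72,66
c=cv2.resize(im[y0:y0+h,x0:x0+w],None,fx=k,fy=k,interpolation=cv2.INTER_CUBIC); c=cv2.convertScaleAbs(c,alpha=1.8)
for (x,y,z,rs,col) in((.5442,-.234,.1125,(.022,.012),(0,255,0)),(.5463,-.2375,.054,(.068,.065),(0,0,255)),(.5463,-.2375,.04,(.008,),(0,255,255)),(.5463,-.2375,.005,(.065,.010),(255,255,0))):
  for r in rs:
    u,v=P('scene',np.c_[x+r*np.cos(T),y+r*np.sin(T),0*T+z])
    cv2.polylines(c,[np.int32(np.c_[(u-x0+.5)*k,(v-y0+.5)*k])],True,col,1)
cv2.imwrite('pics/ov.png',c)
E
```

```text
(np.float64(270.1440582226037), np.float64(238.16854477584008)) [ 0.54502715 -0.23283988  0.1125    ]
0.11 1 0.022 (array([ 0.5203, -0.2074]), np.float64(-47.9))
0.11 1 0.012 (array([ 0.5426, -0.2436]), np.float64(-23.7))
0.11 2 0.022 (array([ 0.5423, -0.2323]), np.float64(-49.4))
0.1125 1 0.022 (array([ 0.5226, -0.2101]), np.float64(-47.8))
0.1125 1 0.012 (array([ 0.5281, -0.245 ]), np.float64(-29.0))
0.1125 2 0.022 (array([ 0.5283, -0.2435]), np.float64(-53.5))
```

View pics/ov.png

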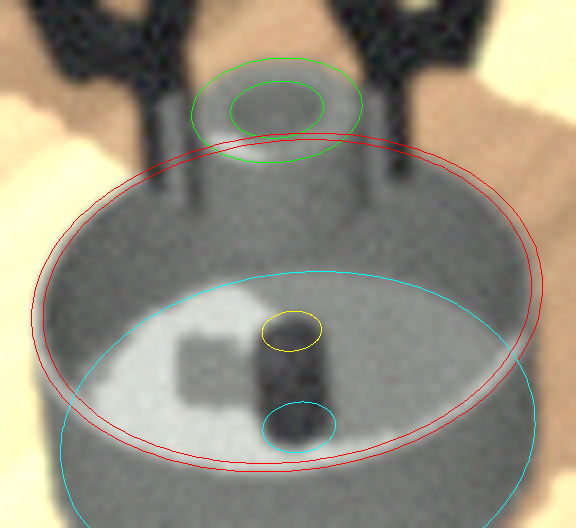

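The overlay shows that the held spacer (green) and tin rim (red) models match the picture, so the tin sits at about (0.546,-0.237). Correcting the position and lowering.

```bash
python3 go.py .546 -.2372 .05
```

```text
t 7.8 tcp [ 0.5448 -0.2344  0.0843] tilt 0.02 yhead 34.69 spin -0.31 shift cm [-0.3  -0.06  3.43] F [ 0.   1.  -1.6] w 0.0434 q [ 0.67  0.51 -0.48  1.89  0.31  0.82  0.64]
```

```bash

python3 -m inch '[[[-0.3,-0.06,0],0,1],[[0,0,1],0,1],[[0,0,1],0,1],[[0,0,1],0,1],[[0,0,0.3],0,1]]'
python3 -m inch '[[[0,0,0.2],0,1],[[0,0,0.2],0,1],[[0,0,0.2],0,1],[[0,0,0.2],0,1],[[0,0,0],0,1]]'
python3 go.py .546 -.2372 .0098
```

```text
time_s: 8.43
eef_pos: [0.5454, -0.2372, 0.0502]
ee_rot: [-0.001, 0.464, 0.886, 0.0]
ft_force: [0.5, -0.4, -2.5]
gripper_width: 0.0438
time_s: 9.05
eef_pos: [0.5459, -0.2375, 0.0432]
ee_rot: [-0.0, 0.464, 0.886, 0.0]
ft_force: [0.3, -0.7, -1.5]
gripper_width: 0.0432
t 9.05 tcp [ 0.5459 -0.2375  0.0432] tilt 0.01 yhead 34.67 spin -0.33 shift cm [0.01 0.03 3.34] F [ 0.3 -0.7 -1.5] w 0.0432 q [ 0.65  0.57 -0.45  1.9   0.35  0.75  0.61]
```

```bash

python3 -m inch '[[[0,0,0.2],0,1],[[0,0,0.2],0,1],[[0,0,0.2],0,1],[[0,0,0.2],0,1],[[0,0,0],0,1]]'
python3 go.py .546 -.2372 .0098
```

```text
time_s: 9.68
eef_pos: [0.5459, -0.2374, 0.0351]
ee_rot: [-0.0, 0.464, 0.886, 0.0]
ft_force: [0.2, 0.2, -1.1]
gripper_width: 0.0436
t 9.68 tcp [ 0.5459 -0.2374  0.0351] tilt 0.02 yhead 34.67 spin -0.33 shift cm [0.01 0.02 2.53] F [ 0.2  0.2 -1.1] w 0.0436 q [ 0.65  0.58 -0.45  1.91  0.36  0.74  0.6 ]
```

```bash

python3 -m inch '[[[0,0,0.5],0,1],[[0,0,0.5],0,1],[[0,0,0.5],0,1],[[0,0,0.5],0,1],[[0,0,0.2],0,1]]'
python3 -m inch '[[[0,0,0.2],0,1],[[0,0,0.1],0,1],[[0,0,0.1],0,1],[[0,0,0],0,1],[[0,0,0],0,1]]'
python3 go.py .546 -.2372 .0098
```

```text
time_s: 10.3
eef_pos: [0.5458, -0.2374, 0.0129]
ee_rot: [-0.0, 0.464, 0.886, 0.0]
ft_force: [0.0, 0.5, -1.8]
gripper_width: 0.0431
time_s: 10.92
eef_pos: [0.546, -0.2375, 0.0099]
ee_rot: [0.0, 0.464, 0.886, -0.0]
ft_force: [-3.9, 1.5, 7.1]
gripper_width: 0.0434
t 10.93 tcp [ 0.546  -0.2375  0.0099] tilt 0.02 yhead 34.67 spin -0.33 shift cm [0.03 0.01 0.01] F [-3.9  1.5  7.1] w 0.0434 q [ 0.63  0.61 -0.43  1.92  0.38  0.69  0.58]
```

```bash

python3 -m inch '[[[0,0,0],0,-0.4],[[0,0,0],0,-0.4],[[0,0,0],0,-0.4],[[0,0,-1],0,-0.4],[[0,0,-2],0,-0.4]]'
python3 -m inch '[[[0,0,-4],0,-0.4],[[0,0,-5],0,-1],[[0,0,-4],0,-1],[[0,0,-2],0,-1],[[0,0,0],0,-1]]'
python3 go.py .557 .220 .18
```

```text
time_s: 11.55
eef_pos: [0.5457, -0.2373, 0.04]
ee_rot: [-0.001, 0.464, 0.886, 0.0]
ft_force: [0.3, -0.3, 0.5]
gripper_width: 0.0599
time_s: 12.18
eef_pos: [0.5465, -0.2378, 0.1912]
ee_rot: [0.001, 0.464, 0.886, -0.0]
ft_force: [0.5, -0.4, -0.2]
gripper_width: 0.0853
t 12.18 tcp [ 0.5465 -0.2378  0.1912] tilt 0.16 yhead 34.66 spin -0.34 shift cm [37.06 26.9   1.06] F [ 0.5 -0.4 -0.2] w 0.0853 q [ 0.72  0.38 -0.53  1.8   0.22  1.01  0.71]
```

```bash

python3 -m inch '[[[3.7,2.69,0],0,-1],[[3.7,2.69,0],0,-1],[[3.7,2.69,0],0,-1],[[3.7,2.69,0],0,-1],[[3.7,2.69,0],0,-1]]' >/dev/null
python3 -m inch '[[[3.7,2.69,0],0,-1],[[3.7,2.69,0],0,-1],[[3.7,2.69,0],0,-1],[[3.7,2.69,0],0,-1],[[3.7,2.69,0],0,-1]]' >/dev/null
python3 -m inch '[[[0,0,1],0,-1],[[0,0,1],0,-1],[[0,0,1],0,-1],[[0,0,1],0,-1],[[0,0,0],0,-1]]'
python3 go.py .557 .220 .1
python3 - <<'E'
from h import *
from cf import *
a=shot('scene','s3.png'); b=shot('top','t3.png')
def ov(im,n,x0,y0,w,h,k,L):
    c=cv2.convertScaleAbs(cv2.resize(im[y0:y0+h,x0:x0+w,::-1],None,fx=k,fy=k,interpolation=cv2.INTER_CUBIC),alpha=1.5)
    for x,y,z,r in L:
        u,v=P(n,np.c_[x+r*np.cos(T),y+r*np.sin(T),0*T+z]); cv2.polylines(c,[np.int32(np.c_[(u-x0+.5)*k,(v-y0+.5)*k])],True,(0,255,0),1)
    return c
A=ov(a,'scene',325,130,80,80,5,[(.557,.220,.079,.011),(.557,.220,.017,.077)])
B=ov(b,'top',367,168,80,80,5,[(.546,-.2373,.039,.022),(.546,-.2373,.054,.068)])
cv2.imwrite('pics/c3.png',np.hstack([A,B]))
E
```

```text
time_s: 14.05
eef_pos: [0.5565, 0.219, 0.1484]
ee_rot: [-0.0, 0.465, 0.886, -0.001]
ft_force: [0.0, 0.7, -0.3]
gripper_width: 0.0851
t 14.05 tcp [0.5565 0.219  0.1484] tilt 0.08 yhead 34.63 spin -0.37 shift cm [0.05 0.11 4.84] F [ 0.   0.7 -0.3] w 0.0851 q [ 0.03  0.47 -0.65  1.83  0.34  0.96 -0.17]
```

View pics/c3.png

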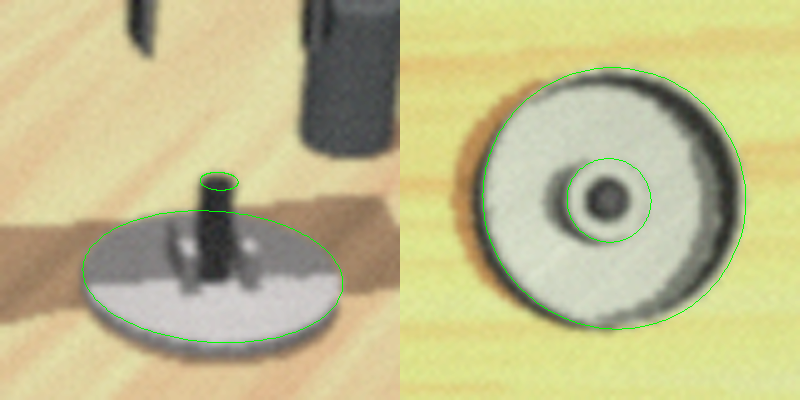

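The left view shows the stem within about 1 mm of the prediction. The right view shows the spacer home round the spindle. Next I'll grip the stem just above the ribs.

```bash

python3 -m inch '[[[0,0.05,2],-0.4,-1],[[0,0,2],0,-1],[[0,0,2],0,-1],[[0,0,2],0,-1],[[0,0,2],0,-1]]' >/dev/null
python3 -m inch '[[[0,0,0.25],0,-1],[[0,0,0],0,-1],[[0,0,0],0,-0.2],[[0,0,0],0,0.1],[[0,0,0],0,0.3]]' 60
python3 -m inch '[[[0,0,0],0,0.5],[[0,0,0],0,0.7],[[0,0,0],0,1],[[0,0,0],0,1],[[0,0,0],0,1]]' 60
python3 go.py .557 .220 .1
```

```text
time_s: 15.4
eef_pos: [0.5573, 0.2201, 0.0472]
ee_rot: [0.0, 0.461, 0.887, 0.0]
ft_force: [-0.1, 0.3, -0.4]
gripper_width: 0.032
time_s: 16.02
eef_pos: [0.5572, 0.22, 0.0472]
ee_rot: [0.0, 0.461, 0.887, -0.0]
ft_force: [-2.4, -1.1, 7.3]
gripper_width: 0.0205
t 16.02 tcp [0.5572 0.22   0.0472] tilt 0.02 yhead 35.06 spin 0.06 shift cm [ 0.01 -0.02 -5.28] F [-2.4 -1.1  7.3] w 0.0205 q [-0.03  0.59 -0.59  1.89  0.45  0.79 -0.25]
```

```bash

python3 -m inch '[[[0,0,-0.3],0,1],[[0,0,-0.7],0,1],[[0,0,-1.5],0,1],[[0,0,-2],0,1],[[0,0,-2],0,1]]' 60
python3 -m inch '[[[0,0,-1.5],0,1],[[0,0,-1],0,1],[[0,0,-0.5],0,1],[[0,0,-0.3],0,1],[[0,0,0],0,1]]' 60
python3 go.py .546 -.2373 .145
```

```text
time_s: 16.65
eef_pos: [0.5573, 0.2202, 0.1138]
ee_rot: [0.0, 0.461, 0.887, 0.0]
ft_force: [0.5, 0.6, -3.7]
gripper_width: 0.0204
time_s: 17.27
eef_pos: [0.557, 0.2201, 0.1446]
ee_rot: [-0.0, 0.461, 0.887, -0.0]
ft_force: [0.1, 0.3, -4.7]
gripper_width: 0.0204
t 17.27 tcp [0.557  0.2201 0.1446] tilt 0.02 yhead 35.07 spin 0.07 shift cm [-36.8  -27.18  -0.04] F [ 0.1  0.3 -4.7] w 0.0204 q [ 0.02  0.47 -0.65  1.83  0.34  0.96 -0.17]
```

```bash

python3 -m inch '[[[-0.8,-0.6,0],0,1],[[-1.6,-1.2,0],0,1],[[-2.4,-1.8,0],0,1],[[-2.4,-1.8,0],0,1],[[-2.4,-1.8,0],0,1]]' >/dev/null
python3 -m inch '[[[-2.4,-1.8,0],0,1],[[-2.4,-1.8,0],0,1],[[-2.4,-1.8,0],0,1],[[-2.4,-1.8,0],0,1],[[-2.4,-1.8,0],0,1]]' >/dev/null
python3 -m inch '[[[-2.4,-1.8,0],0,1],[[-2.4,-1.8,0],0,1],[[-2.4,-1.8,0],0,1],[[-2.4,-1.8,0],0,1],[[-1.6,-1.2,0],0,1]]' >/dev/null
python3 -m inch '[[[-1.2,-0.8,0],0,1],[[-1.2,-0.8,0],0,1],[[-0.8,-0.38,0],0,1],[[-0.4,0,0],0,1],[[0,0,0],0,1]]'
python3 go.py .546 -.2373 .145
python3 - <<'E'
from h import *
from cf import *
a=shot('scene','s4.png')
x0,y0,w,h,k=215,180,115,125,5; n='scene'
c=cv2.convertScaleAbs(cv2.resize(a[y0:y0+h,x0:x0+w,::-1],None,fx=k,fy=k,interpolation=cv2.INTER_CUBIC)[:600],alpha=1.6)
o=get_obs()['eef_pos']
for x,y,z,r in [(.546,-.2373,.054,.068),(o[0],o[1],o[2]-.0472+.017,.077),(o[0],o[1],o[2]-.0472+.0,.062)]:
    u,v=P(n,np.c_[x+r*np.cos(T),y+r*np.sin(T),0*T+z]); cv2.polylines(c,[np.int32(np.c_[(u-x0+.5)*k,(v-y0+.5)*k])],True,(0,255,0),1)
cv2.imwrite('pics/c4.png',c)
E
```

```text
time_s: 19.77
eef_pos: [0.5491, -0.2301, 0.1448]
ee_rot: [-0.0, 0.461, 0.887, 0.0]
ft_force: [0.0, -0.2, -4.8]
gripper_width: 0.0208
t 19.77 tcp [ 0.5491 -0.2301  0.1448] tilt 0.02 yhead 35.1 spin 0.1 shift cm [-0.41 -0.66 -0.02] F [ 0.  -0.2 -4.8] w 0.0208 q [ 0.72  0.44 -0.55  1.84  0.28  0.94  0.66]
```

View pics/c4.png

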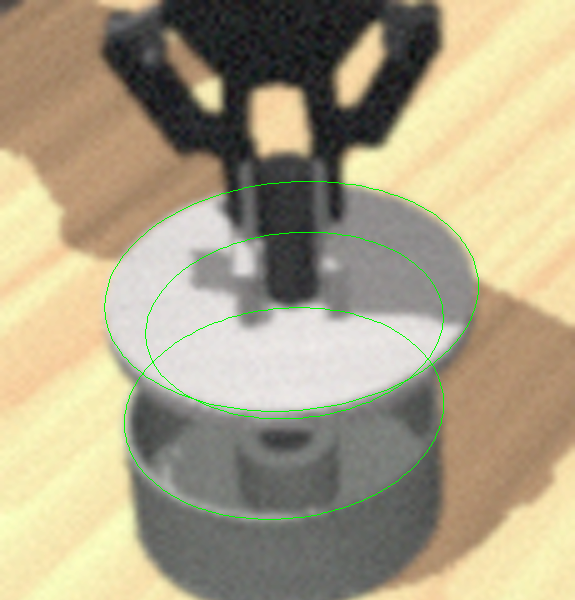

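The lids hang level and match the prediction, with the plate spanning crop columns 106 to 478. The tin rim and the home spacer are visible below. Now I'll align and lower.

```bash

python3 -m inch '[[[-0.2,-0.33,0],0,1],[[-0.21,-0.33,0],0,1],[[0,0,0.8],0,1],[[0,0,1],0,1],[[0,0,1],0,1]]'
python3 -m inch '[[[0,0,0.6],0,1],[[0,0,0.4],0,1],[[0,0,0.2],0,1],[[0,0,0.2],0,1],[[0,0,0],0,1]]'
python3 go.py .546 -.2373 .0912
```

```text
time_s: 20.45
eef_pos: [0.5455, -0.2375, 0.1158]
ee_rot: [-0.0, 0.461, 0.887, 0.0]
ft_force: [1.3, 0.2, -4.2]
gripper_width: 0.0202
time_s: 21.08
eef_pos: [0.5457, -0.2377, 0.1029]
ee_rot: [0.0, 0.461, 0.887, 0.0]
ft_force: [0.0, 0.6, -3.9]
gripper_width: 0.0205
t 21.07 tcp [ 0.5457 -0.2377  0.1029] tilt 0.0 yhead 35.07 spin 0.07 shift cm [0.01 0.05 1.17] F [ 0.   0.6 -3.9] w 0.0205 q [ 0.71  0.49 -0.53  1.87  0.32  0.86  0.64]
```

```bash

python3 -m inch '[[[0,0,0.15],0,1],[[0,0,0.15],0,1],[[0,0,0.15],0,1],[[0,0,0],0,1],[[0,0,0],0,1]]'
python3 -m inch '[[[0,0,0.15],0,1],[[0,0,0.15],0,1],[[0,0,0],0,1],[[0,0,0],0,1],[[0,0,0],0,1]]'
python3 go.py .546 -.2373 .0912
```

```text
time_s: 21.7
eef_pos: [0.5457, -0.2377, 0.0983]
ee_rot: [-0.0, 0.461, 0.887, 0.0]
ft_force: [-0.1, 0.9, -4.0]
gripper_width: 0.0207
time_s: 22.32
eef_pos: [0.5457, -0.2377, 0.0953]
ee_rot: [0.0, 0.461, 0.887, 0.0]
ft_force: [0.3, 0.4, -4.0]
gripper_width: 0.0203
t 22.32 tcp [ 0.5457 -0.2377  0.0953] tilt 0.01 yhead 35.07 spin 0.07 shift cm [0.02 0.05 0.41] F [ 0.3  0.4 -4. ] w 0.0203 q [ 0.71  0.5  -0.52  1.88  0.33  0.85  0.63]
```

```bash

python3 -m inch '[[[0,0,0.1],0,1],[[0,0,0.1],0,1],[[0,0,0.1],0,1],[[0,0,0.05],0,1],[[0,0,0],0,1]]'
python3 -m inch '[[[0,0,0.05],0,1],[[0,0,0.05],0,1],[[0,0,0],0,1],[[0,0,0],0,1],[[0,0,0],0,1]]'
python3 go.py .546 -.2373 .0912
```

```text
time_s: 22.95
eef_pos: [0.5457, -0.2377, 0.0918]
ee_rot: [-0.0, 0.461, 0.887, 0.0]
ft_force: [-0.4, -0.6, -4.1]
gripper_width: 0.0203
time_s: 23.58
eef_pos: [0.5458, -0.2377, 0.0913]
ee_rot: [0.0, 0.461, 0.887, -0.0]
ft_force: [-4.1, 0.6, 5.4]
gripper_width: 0.0203
t 23.57 tcp [ 0.5458 -0.2377  0.0913] tilt 0.02 yhead 35.07 spin 0.07 shift cm [0.02 0.04 0.01] F [-4.1  0.6  5.4] w 0.0203 q [ 0.71  0.51 -0.52  1.88  0.33  0.84  0.63]
```

```bash

python3 -m inch '[[[0,0,0],0,0.3],[[0,0,0],0,-0.2],[[0,0,0],0,-0.6],[[0,0,0],0,-1],[[0,0,-1],0,-1]]'
python3 -m inch '[[[0,0,-2.5],0,-1],[[0,0,-2.5],0,-1],[[2,2,0],0,-1],[[3.3,2.7,0],0,-1],[[3.3,2.7,0],0,-1]]' >/dev/null
python3 -m inch '[[[3.3,2.7,0],0,-1],[[3.3,2.7,0],0,-1],[[2,1.5,0],0,-1],[[0,0,0],0,-1],[[0,0,0],0,-1]]'
python3 - <<'E'
from h import *
from cf import *
a=shot('scene','s5.png'); b=shot('top','t5.png')
X,Y=.5458,-.2377
def ov(im,n,x0,y0,w,h,k,L):
    c=cv2.convertScaleAbs(cv2.resize(im[y0:y0+h,x0:x0+w,::-1],None,fx=k,fy=k,interpolation=cv2.INTER_CUBIC),alpha=1.6)
    for x,y,z,r in L:
        u,v=P(n,np.c_[x+r*np.cos(T),y+r*np.sin(T),0*T+z]); cv2.polylines(c,[np.int32(np.c_[(u-x0+.5)*k,(v-y0+.5)*k])],True,(0,255,0),1)
    return c
L=[(X,Y,.123,.011),(X,Y,.061,.077)]
cv2.imwrite('pics/c5.png',np.hstack([ov(a,'scene',222,200,100,110,4,L),cv2.copyMakeBorder(ov(b,'top',385,184,48,48,8,L),0,56,0,0,cv2.BORDER_CONSTANT)]))
E
```

```text
time_s: 24.2
eef_pos: [0.5453, -0.2375, 0.1006]
ee_rot: [-0.001, 0.461, 0.887, 0.0]
ft_force: [0.1, 0.9, 0.7]
gripper_width: 0.0854
time_s: 25.45
eef_pos: [0.564, -0.0155, 0.1512]
ee_rot: [0.0, 0.461, 0.887, -0.0]
ft_force: [0.9, -0.1, -0.7]
gripper_width: 0.0852
```

View pics/c5.png

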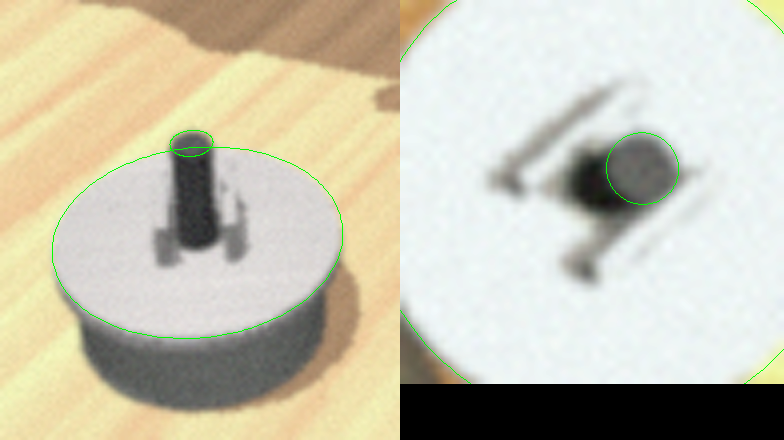

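Both views match the model: the stem top is on its circle and the plate outline fits, so the lid is seated. Next I'll fit the rib heading.

```bash
python3 - <<'E'
from cf import *
def rect(a,x,y,z):
    s=np.linspace(-1,1,40); pts=[]
    for o in(-.018,.018):
        for e in(-.004,.004): pts.append(np.c_[s*.025,0*s+o+e])
        for e in(-.025,.025): pts.append(np.c_[0*s[:8]+e,o+np.linspace(-.004,.004,8)])
    p=np.vstack(pts); c,s_=np.cos(a),np.sin(a)
    return np.c_[x+c*p[:,0]-s_*p[:,1],y+s_*p[:,0]+c*p[:,1],0*p[:,0]+z]
def G(fn):
    im=cv2.imread('pics/'+fn).astype(float); g=gaussian_filter(im.mean(2),.6); gy,gx=np.gradient(g); return np.hypot(gx,gy)
for names in((('top','t5.png'),),(('scene','s5.png'),),(('top','t5.png'),('scene','s5.png'))):
  g=[(n,G(f)) for n,f in names]; R=[]
  for a in np.arange(-70,-29.5,1):
    for dx in np.arange(-.004,.0041,.001):
      for dy in np.arange(-.004,.0041,.001):
        s=0
        for n,Gi in g:
            u,v=P(n,np.vstack([rect(np.radians(a),.5458+dx,-.2377+dy,.089)])); s+=map_coordinates(Gi,[v,u],order=1).mean()
        R.append((s,a,dx*1e3,dy*1e3))
  R.sort(reverse=True); print(names[0][0],len(names),[tuple(np.round(r,1)) for r in R[:5]])
E
python3 go.py .5458 -.2377 .15 38
```

```text
top 1 [(np.float64(14.9), np.float64(-52.0), np.float64(-4.0), np.float64(4.0)), (np.float64(14.9), np.float64(-51.0), np.float64(-4.0), np.float64(4.0)), (np.float64(14.8), np.float64(-53.0), np.float64(-4.0), np.float64(4.0)), (np.float64(14.8), np.float64(-50.0), np.float64(-4.0), np.float64(4.0)), (np.float64(14.7), np.float64(-54.0), np.float64(-4.0), np.float64(4.0))]
scene 1 [(np.float64(11.9), np.float64(-59.0), np.float64(2.0), np.float64(-1.0)), (np.float64(11.9), np.float64(-47.0), np.float64(-1.0), np.float64(-4.0)), (np.float64(11.9), np.float64(-59.0), np.float64(1.0), np.float64(0.0)), (np.float64(11.9), np.float64(-60.0), np.float64(3.0), np.float64(-3.0)), (np.float64(11.9), np.float64(-46.0), np.float64(-1.0), np.float64(-4.0))]
top 2 [(np.float64(24.6), np.float64(-56.0), np.float64(-3.0), np.float64(4.0)), (np.float64(24.6), np.float64(-57.0), np.float64(-3.0), np.float64(4.0)), (np.float64(24.6), np.float64(-59.0), np.float64(-2.0), np.float64(4.0)), (np.float64(24.6), np.float64(-59.0), np.float64(-2.0), np.float64(3.0)), (np.float64(24.6), np.float64(-58.0), np.float64(-2.0), np.float64(4.0))]
t 25.55 tcp [ 0.5639 -0.016   0.151 ] tilt 0.02 yhead 34.98 spin -3.02 shift cm [-17.13 -14.2    0.11] F [ 0.1 -0.5 -0.4] w 0.0854 q [ 0.42  0.4  -0.62  1.9   0.29  0.93  0.27]
```

```bash

python3 -m inch '[[[-2.8,-2.4,0],0,-1],[[-3.5,-2.8,0],0,-1],[[-3.5,-2.8,0],0,-1],[[-3.5,-2.8,0],0,-1],[[-2.8,-2.4,0],0,-1]]' >/dev/null
python3 -m inch '[[[-1.03,-1,0],0,-1],[[0,0,0],-3,-1],[[0,0,0],0,-1],[[0,0,0],0,-1],[[0,0,0],0,-1]]'
python3 go.py .5458 -.2377 .061 38
```

```text
time_s: 26.8
eef_pos: [0.5461, -0.2362, 0.1509]
ee_rot: [-0.0, 0.438, 0.899, 0.0]
ft_force: [-0.1, 0.6, -0.0]
gripper_width: 0.0857
t 26.8 tcp [ 0.5461 -0.2362  0.1509] tilt 0.0 yhead 38.06 spin 0.06 shift cm [-0.1  -0.12  8.99] F [-0.1  0.6 -0. ] w 0.0857 q [ 0.74  0.44 -0.56  1.84  0.28  0.95  0.72]
```

```bash

python3 -m inch '[[[-0.1,-0.12,1],0,-1],[[0,0,2],0,-1],[[0,0,2],0,-1],[[0,0,1.5],0,-1],[[0,0,0.8],0,-1]]'
python3 -m inch '[[[0,0,0.8],0,-1],[[0,0,0.5],0,-1],[[0,0,0.3],0,-1],[[0,0,0],0,-1],[[0,0,0],0,-1]]' 30
python3 go.py .5458 -.2377 .061 38
```

```text
time_s: 27.42
eef_pos: [0.5453, -0.2377, 0.0763]
ee_rot: [-0.001, 0.438, 0.899, 0.0]
ft_force: [0.3, -0.4, -0.2]
gripper_width: 0.0856
time_s: 28.05
eef_pos: [0.546, -0.2381, 0.0621]
ee_rot: [0.0, 0.438, 0.899, 0.0]
ft_force: [0.3, 0.4, 0.5]
gripper_width: 0.0855
t 28.05 tcp [ 0.546  -0.2381  0.0621] tilt 0.03 yhead 38.07 spin 0.07 shift cm [0.04 0.02 0.11] F [0.3 0.4 0.5] w 0.0855 q [ 0.7   0.55 -0.51  1.89  0.37  0.79  0.65]
```

```bash

python3 -m inch '[[[0,0,0],0,-0.6],[[0,0,0],0,-0.3],[[0,0,0],0,-0.15],[[0,0,0],0,0],[[0,0,0],0,0.1]]' 30
python3 -m inch '[[[0,0,0],0,0.2],[[0,0,0],0,0.5],[[0,0,0],0,1],[[0,0,0],0,1],[[0,0,0],0,1]]' 40
python3 go.py .5458 -.2377 .061 38
```

```text
time_s: 28.68
eef_pos: [0.5458, -0.2381, 0.062]
ee_rot: [0.0, 0.438, 0.899, -0.0]
ft_force: [-1.4, 0.5, 5.1]
gripper_width: 0.0435
time_s: 29.3
eef_pos: [0.5458, -0.2381, 0.062]
ee_rot: [0.0, 0.438, 0.899, -0.0]
ft_force: [-2.1, 0.1, 5.1]
gripper_width: 0.0431
t 29.3 tcp [ 0.5458 -0.2381  0.062 ] tilt 0.01 yhead 38.07 spin 0.07 shift cm [0.03 0.02 0.1 ] F [-2.1  0.1  5.1] w 0.0431 q [ 0.7   0.55 -0.51  1.89  0.37  0.79  0.65]
```

```bash

python3 -m inch '[[[0,0,-0.1],0,1],[[0,0,-0.1],0,1],[[0,0,-0.2],0,1],[[0,0,-0.2],0,1],[[0,0,0],0,1]]' 40
python3 go.py .5458 -.2381 .152 38
python3 - <<'E'
from h import *
from cf import *
a=shot('scene','s6.png'); X,Y=.5458,-.2379
x0,y0,w,h,k,n=212,170,120,120,5,'scene'
c=cv2.convertScaleAbs(cv2.resize(a[y0:y0+h,x0:x0+w,::-1],None,fx=k,fy=k,interpolation=cv2.INTER_CUBIC),alpha=1.6)
for z,r in((.123,.011),(.067,.077)):
    u,v=P(n,np.c_[X+r*np.cos(T),Y+r*np.sin(T),0*T+z]); cv2.polylines(c,[np.int32(np.c_[(u-x0+.5)*k,(v-y0+.5)*k])],True,(0,255,0),1)
cv2.imwrite('pics/c6.png',c)
E
```

```text
time_s: 29.92
eef_pos: [0.5459, -0.2381, 0.068]
ee_rot: [0.0, 0.438, 0.899, 0.0]
ft_force: [-0.1, -0.8, -1.6]
gripper_width: 0.0433
t 29.93 tcp [ 0.5459 -0.2381  0.068 ] tilt 0.01 yhead 38.07 spin 0.07 shift cm [ 0.  -0.  -8.4] F [-0.1 -0.8 -1.6] w 0.0433 q [ 0.7   0.54 -0.52  1.89  0.36  0.8   0.66]
```

View pics/c6.png

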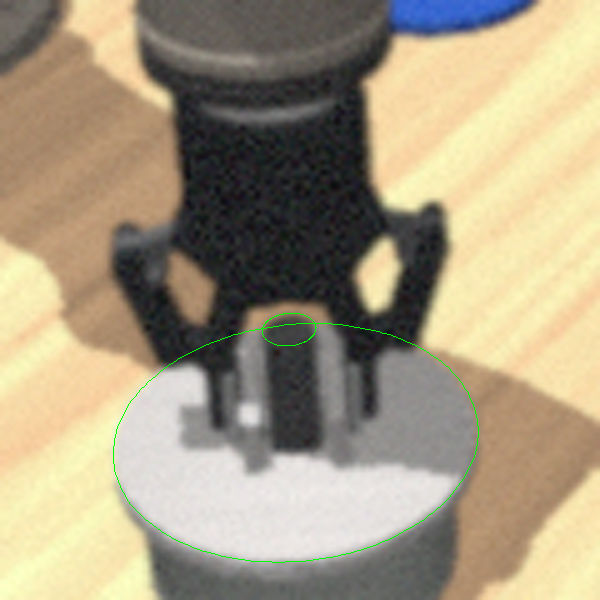

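The outer lid is up 6 mm and level, the wrist force of about 1.6 N is that lid alone, and the stem top is still at (289,329) on its circle. Continuing straight up.

```bash

python3 -m inch '[[[0,0,-0.5],0,1],[[0,0,-0.8],0,1],[[0,0,-0.8],0,1],[[0,0,-0.8],0,1],[[0,0,-0.8],0,1]]' 40
python3 -m inch '[[[0,0,-0.8],0,1],[[0,0,-0.8],0,1],[[0,0,-0.8],0,1],[[0,0,-0.8],0,1],[[0,0,-0.8],0,1]]' 40
python3 -m inch '[[[0,0,-0.6],0,1],[[0,0,-0.4],0,1],[[0,0,-0.2],0,1],[[0,0,0],0,1],[[0,0,0],0,1]]' 40
python3 -m inch '[[[0,0,0],0,1],[[0,0,0],0,1],[[0,0,0],0,1],[[0,0,0],0,1],[[0,0,0],0,1]]' 40
python3 go.py .5458 -.2381 .152 38
python3 - <<'E'
from h import *
from cf import *
a=shot('scene','s7.png'); X,Y=.5458,-.2379
x0,y0,w,h,k,n=205,140,130,160,3.75,'scene'
c=cv2.convertScaleAbs(cv2.resize(a[y0:y0+h,x0:x0+w,::-1],None,fx=k,fy=k,interpolation=cv2.INTER_CUBIC),alpha=1.6)
zl=get_obs()['eef_pos'][2]-.062+.061
for z,r in((.123,.011),(.058,.068),(zl,.077)):
    u,v=P(n,np.c_[X+r*np.cos(T),Y+r*np.sin(T),0*T+z]); cv2.polylines(c,[np.int32(np.c_[(u-x0+.5)*k,(v-y0+.5)*k])],True,(0,255,0),1)
cv2.imwrite('pics/c7.png',c)
E
```

```text
time_s: 30.6
eef_pos: [0.5458, -0.2381, 0.1055]
ee_rot: [0.0, 0.438, 0.899, 0.0]
ft_force: [-0.3, -0.1, -0.9]
gripper_width: 0.0432
time_s: 31.22
eef_pos: [0.5458, -0.2381, 0.1453]
ee_rot: [-0.0, 0.438, 0.899, 0.0]
ft_force: [-0.3, -0.8, -2.2]
gripper_width: 0.0434
time_s: 31.85
eef_pos: [0.5456, -0.238, 0.1566]
ee_rot: [-0.0, 0.438, 0.899, 0.0]
ft_force: [0.2, 0.1, -2.2]
gripper_width: 0.0431
time_s: 32.48
eef_pos: [0.5458, -0.2381, 0.1568]
ee_rot: [0.0, 0.438, 0.899, 0.0]
ft_force: [0.2, 0.6, -1.6]
gripper_width: 0.043
t 32.48 tcp [ 0.5458 -0.2381  0.1568] tilt 0.0 yhead 38.07 spin 0.07 shift cm [-0.   -0.    0.48] F [ 0.2  0.6 -1.6] w 0.043 q [ 0.75  0.43 -0.56  1.83  0.28  0.96  0.73]
```

View pics/c7.png

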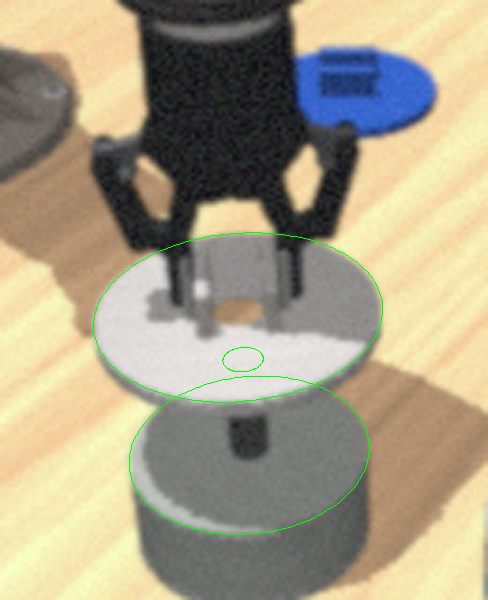

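The outer lid is level and 95 mm up, with bench showing through its hole, so the stem is out. The inner lid's flange still matches the seated outline. Handing in.

```bash
python3 -c "
from rig import *
print(hand_in())"
```

```text
the job is handed in; nothing more can be done
None
```

The job is handed in at about 32.5 s of the 72 s allowed, and every step checked out as it was done; no verdict is reported.

- **Spacer:** it went over the spindle without resistance and met the tin floor at the expected height, with about 7 N of contact. A later top view showed it home round the spindle.
- **Lids:** carried together by the stem, the pair touched down within 0.1 mm of the expected seated height. Both cameras matched the seated outline.
- **Outer lid:** gripped by its ribs, it was lifted 95 mm straight up, about 30 mm beyond clearing the stem. At hand-in it was level, still and gripped (43 mm opening, about 2 N of weight on the wrist). The inner lid's flange still matched its seated outline.
- **Disagreements:** the two cameras differed by about 3 mm on the tin's y position, so I used a value between them, which the fit confirmed. The rib heading estimates ranged from -47° to -59°; I used -52°, and the grip closed normally.
- **Not re-measured:** I did not check the race, wrench and can again at the end. I planned the moves clear of them, and no unexpected forces showed up.

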